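# Open the square jar in its holding block

## Task

Stand the square jar upright and fully home in the square pocket of the wooden holding block, lid still screwed on, so that the block keeps it from turning. Then unscrew its tight lid anticlockwise (seen from above) until the thread lets go, about a quarter turn, lift it off, and finish while still holding it level in the gripper, about a finger's breadth above the open jar and centred over it, with the jar still home in the block. Leave the round jar, the bottle and the roll of tape where they are.

Things in the scene. Friction and masses are not known exactly. Their poses are not given: they have to be found in the camera images.
- jar_mid (a point): Loose square amber glass jar, 0.3 kg: body 62 x 62 mm, 78 mm high; neck 34 mm across, mouth 106 mm above the underside; 120 mm high with lid on. Point on its axis 60 mm above its underside; z up the jar, x and y square to its flat sides (any quarter turn fits the pocket). Standing loose on the bench, it turns along with its lid.
- cap_mid (a point): Loose ribbed black lid of that jar: round, 60 mm across, 30 mm high, 45 g, hollow. Point at its centre, half-way up. Screwed on: 45 mm above jar_mid, x along the jar's x, lower edge 16 mm below the mouth; it then carries the jar's weight. Turned anticlockwise (0.5 N m) it stays held for 1.1 rad and lifts straight off between 1.25 and 2.2 rad; turning does not raise it.
- pocket (a point): Centre of the floor of the square pocket in the fixed wooden holding block (130 x 130 x 40 mm). The pocket is 67 x 67 mm and 25 mm deep with a small chamfer at its mouth; its floor is 15 mm above the bench. x and y are square to the pocket's sides, z up.
- round_jar: Bystander: round amber jar with a black lid, 68 mm across, 118 mm high; origin at the centre of its underside.
- bottle: Bystander: green swing-top bottle, 68 mm across, 239 mm high; origin at the centre of its underside.
- tape: Bystander: grey roll of tape lying flat, 100 mm across, 48 mm high; origin at the centre of its underside.
Things that resemble listed ones, but are neither listed nor needed, are in the scene too. What is shaped like the part that bears cap_mid but white or yellow is not meant.

How it is judged:
On the way, in this order (a step that is already met when the one before it is completed fails the run):
1. the jar stands fully home in the pocket with its lid still screwed on (horizontal distance between jar_mid and pocket below 0.008 m and z of jar_mid in the frame of pocket below 0.064 m and angle between jar_mid's own z axis and vertical below 0.08 rad and z of cap_mid in the frame of jar_mid below 0.05 m and angle between the x axis of cap_mid and the x axis of jar_mid, either way round below 0.4 rad), for 0.2 s.
2. the lid is unscrewed while the jar stays home in the pocket (horizontal distance between jar_mid and pocket below 0.008 m and z of jar_mid in the frame of pocket below 0.064 m and angle between the x axis of cap_mid and the x axis of jar_mid, either way round above 0.8 rad), for 0.1 s.
At the end, for the whole second after the job is handed in: The jar is upright (within 0.08 rad) and home in the pocket (centre within 8 mm, underside within 4 mm of the floor); the lid is held still by the fingers, level within 0.2 rad, not touching the jar, its lower edge 2 to 44 mm above the jar's mouth and its centre within 20 mm of the jar's axis (horizontal distance between jar_mid and pocket below 0.008 m and z of jar_mid in the frame of pocket below 0.064 m and angle between jar_mid's own z axis and vertical below 0.08 rad and z of cap_mid in the frame of jar_mid between 0.063 and 0.105 m and horizontal distance between cap_mid and jar_mid below 0.02 m and angle between cap_mid's own z axis and vertical below 0.2 rad and contact force between cap and the fingers above 1 N and contact force between cap and jar below 0.2 N and linear speed of cap below 0.03 m/s); the arm keeps its last pose, push and grip.
It fails at once if the round jar, the bottle or the tape is moved by more than 30 mm or tipped (distance of any of round_jar, bottle, tape from where it was at the start of the episode above 0.03 m or angle between any of round_jar, bottle's own z axis and vertical above 0.4 rad).
It fails at once if the jar is tipped over (angle between jar_mid's own z axis and vertical above 0.8 rad).
It also fails if it takes over 50 s, if anything falls off the work surface, if the arm or the gripper's body presses on something with over 40 N, if the wrist force passes 120 N, or if a joint passes its speed limit or range.

## Robot

A 6-joint arm with a two-finger parallel gripper is mounted at the origin on the work surface. World frame = base frame: x ahead of the robot, y to its left, z up, the work surface at z = 0. Lengths are in m, angles in rad, forces in N, time in s.
With the tool pointing down it reaches from about 0.35 to 1 m from the base axis. Payload 7.1 kg.
Tool frame: the origin (TCP) lies between the finger pads; the fingertips stand 22 mm ahead of it and the grasp point (between the pads) lies 3 mm ahead of it; x points along the fingers, y is the direction in which the jaws open and shut, and the axes are right-handed (so a half turn about x gives the same grasp; the last joint's range is limited). The gripper opens to 85 mm and grips with 20 to 120 N. Pads are 22 mm wide; open, the fingers measure 114 mm over their backs; the gripper's body (76 mm by 85 mm) begins 54 mm behind the grasp point. The pads swing forward as they close: fully open they stand 13 mm farther back than shut.
Start: joints at [-1.276, 0.423, 1.63, -0, 1.089, -0.019], TCP at [0.193, -0.594, 0.253] pointing down, gripper open.
Joint ranges: [-3, 3], [-0.9, 2.11], [0.09, 2.58], [-1.31, 4.45], [0.11, 2.69], [-2.54, 2.54]. Speed limits (rad/s): [2.39, 2.39, 3.01, 3.14, 3.14, 3.14].

## Interface

Orientations are given as a rotation vector (axis times angle).
In Python, from rig import manip gives the robot as it stands. The module is installed in compiled form; this text tells all that it offers. Calls block until the motion is done:
- manip.move_to(position, orientation): joint-space move of the TCP to a pose.
- manip.servo_line(position, orientation=None, rate=0.15): straight line of the TCP; orientation=None keeps the orientation; rate is the mean speed in m/s.
- manip.set_joints(angles): joint-space move.
- manip.command_gripper(opening, f_grip=None): finger opening in m; f_grip is the grip in N (None keeps the last); returns when the fingers have stopped.
- manip.hold(seconds).
- manip.solve_ik(position, orientation): joint angles nearest the present ones, or None.
- manip.camera(name): name is "side" or "top" or "wrist"; returns a dict with "image" (480x640x3 uint8, red, green, blue), "fx", "fy", "cx", "cy" (pixels), "cam_to_world" (4x4, takes a point from camera to world coordinates); the wrist camera has in their place "mount" (4x4, takes a point from camera to tool coordinates, whose origin is the TCP and whose axes are the tool frame's). Camera axes: x right, y down, z forward; pixel columns grow to the right and rows downward; lengths in m; the calibration is good to about 2 mm. A picture is of the moment at which its call begins: read the wrist's pose just before it. There is no depth.
A pose or a line that the arm cannot do raises manip.IKError and nothing moves.
- manip.sign_off(): hands the job in, once; it reports no verdict.
Readings, each from a call of its own:
- manip.get_time(): time.
- manip.get_joint_positions(): joint angles.
- manip.get_joint_vel(): joint speeds.
- manip.get_tau(): joint torques, N m.
- manip.get_position(): TCP position.
- manip.get_ee_rot(): TCP orientation.
- manip.get_contact_force(): force on the tool from outside, world axes, zero at the start.
- manip.get_torque(): the same for the moment, N m.
- manip.get_width(): finger opening in m.
Only numpy, scipy, OpenCV 4.12 (cv2) and the standard library are available. Lean on these libraries where they do the work, as an engineer would, in place of code of your own. Each camera call takes 0.05 s, during which the arm holds its last target.

## Working session

There is one attempt and no reset: what is moved stays moved. The work goes in short steps, each a Python script; the robot and the scene stay as the last script left them, time stands still between calls to the robot, and variables do not carry over. Pictures are saved under pics/ and viewed, and the job is handed in when it is done.

```bash
mkdir -p pics
python3 - <<'E'
from rig import manip
import cv2,json,numpy as np
for n in ["top","side","wrist"]:
    c=manip.camera(n); cv2.imwrite(f"pics/{n}0.png",c["image"][:,:,::-1])
    print(n,[c[k] for k in("fx","fy","cx","cy")]); print(np.round(c.get("cam_to_world",c.get("mount")),4).tolist())
print(manip.get_time(),manip.get_position(),manip.get_ee_rot(),manip.get_width())
E
```

```text
top [615.3048392728788, 615.3048392728788, 315.8461757044016, 247.9895774709845]
[[0.0088, -0.9916, 0.1289, 0.4127], [-0.9996, -0.0124, -0.027, -0.018], [0.0284, -0.1286, -0.9913, 1.2322], [0.0, 0.0, 0.0, 1.0]]
side [519.7894940729088, 519.7894940729088, 320.51075878949587, 238.46056749513914]
[[-0.7907, -0.3205, 0.5215, -0.0009], [-0.6121, 0.4068, -0.6781, 0.7256], [0.0052, -0.8554, -0.5179, 0.6492], [0.0, 0.0, 0.0, 1.0]]
wrist [353.79851003972254, 353.79851003972254, 322.02355142662435, 238.81693617748243]
[[0.0012, -0.3163, 0.9486, -0.1197], [1.0, 0.0009, -0.001, 0.0009], [-0.0005, 0.9486, 0.3163, -0.0822], [0.0, 0.0, 0.0, 1.0]]
0.15 [ 0.1928214  -0.59408167  0.2526836 ] [ 2.05243463  0.32594726 -2.05273654] 0.0855309864976385
```

View pics/top0.png

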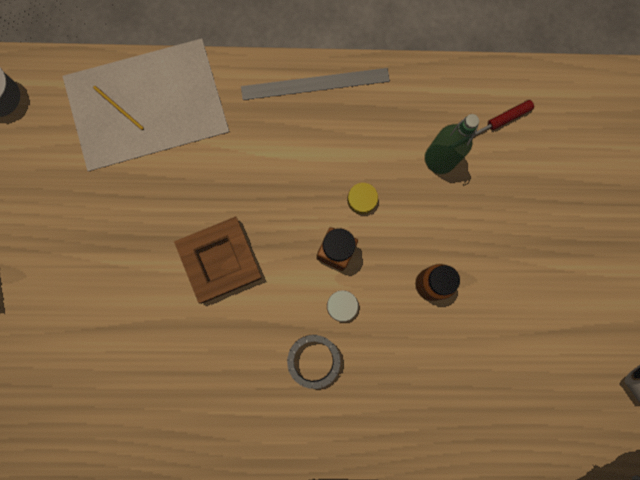

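View pics/side0.png

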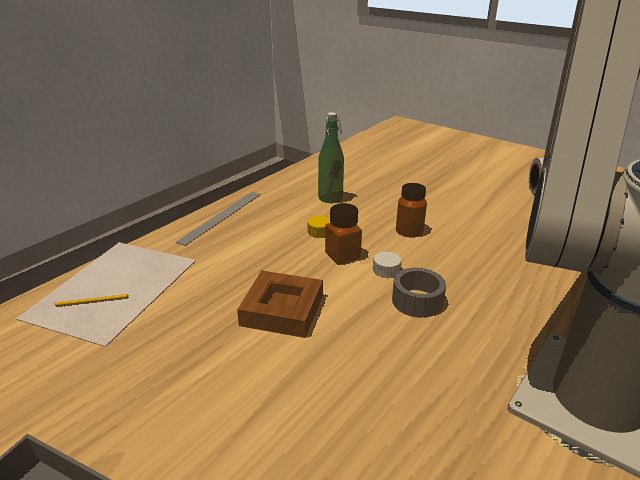

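The top view shows two black-lidded amber jars, at (338,247) with a square body and at (438,281) with a round one. The loose lids at (363,198), yellow, and (343,306), white, are decoys. The square jar fits, so I'll confirm it in an enlarged crop.

Run:
```python
import cv2,numpy as np
im=cv2.imread("pics/top0.png")
cv2.imwrite("pics/topc.png",np.hstack([cv2.resize(im[215:285,305:375],None,fx=5.7,fy=5.7,interpolation=cv2.INTER_CUBIC),cv2.resize(im[210:310,170:270],(399,399),interpolation=cv2.INTER_CUBIC)]))
s=cv2.imread("pics/side0.png")
cv2.imwrite("pics/sidec.png",np.hstack([cv2.resize(s[195:275,310:390],(400,400),interpolation=cv2.INTER_CUBIC),cv2.resize(s[255:355,230:330],(400,400),interpolation=cv2.INTER_CUBIC)]))
```

```text
(no output)
```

View pics/topc.png

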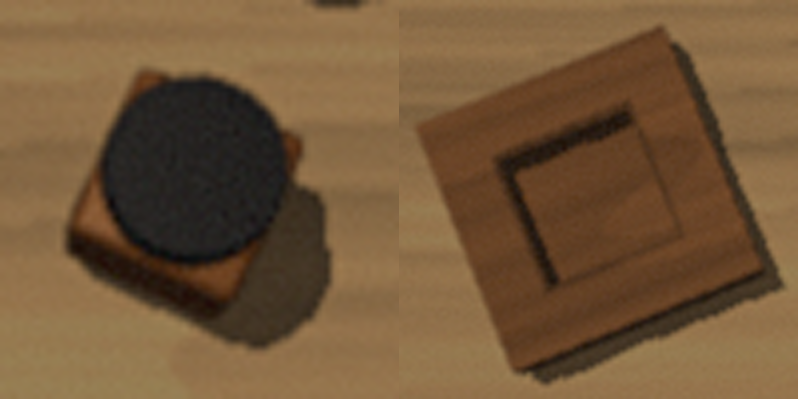

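View pics/sidec.png

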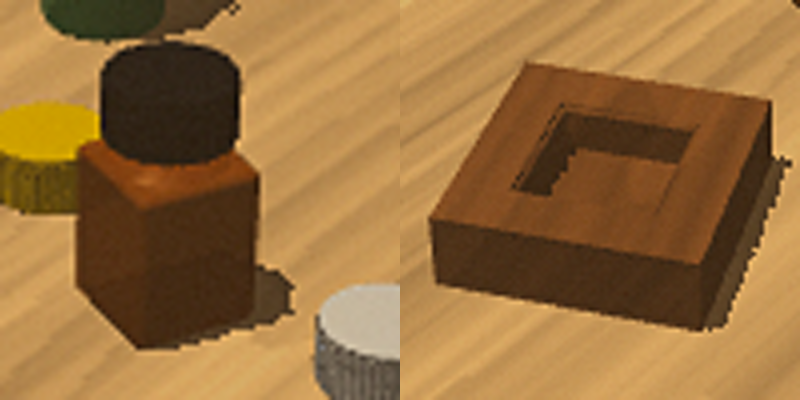

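The crop confirms it: the jar at top (338,247) has a square amber body and a black lid. The block is next to it at (218,260). I'll fit both poses from the corner pixels.

```bash
cat > h.py <<'E'
import numpy as np, cv2
from scipy.spatial.transform import Rotation as R
from scipy.optimize import least_squares
T={"top":(615.3048,315.846,247.9896,np.array([[0.0088,-0.9916,0.1289,0.4127],[-0.9996,-0.0124,-0.027,-0.018],[0.0284,-0.1286,-0.9913,1.2322],[0,0,0,1]])),
"side":(519.7895,320.5108,238.4606,np.array([[-0.7907,-0.3205,0.5215,-0.0009],[-0.6121,0.4068,-0.6781,0.7256],[0.0052,-0.8554,-0.5179,0.6492],[0,0,0,1]]))}
def proj(cam,P):
    f,cx,cy,M=cam; P=np.atleast_2d(P); p=(P-M[:3,3])@M[:3,:3]
    return np.c_[f*p[:,0]/p[:,2]+cx,f*p[:,1]/p[:,2]+cy]
def ray(cam,uv,z):
    f,cx,cy,M=cam; d=M[:3,:3]@np.array([(uv[0]-cx)/f,(uv[1]-cy)/f,1]); o=M[:3,3]
    return o+d*(z-o[2])/d[2]
def fitsq(half,obs,x0):
    # obs: (cam,z,uv); nearest corner assignment
    def res(p):
        c,s=np.cos(p[2]),np.sin(p[2]); r=[]
        for cam,z,uv in obs:
            C=np.array([[p[0]+c*a-s*b,p[1]+s*a+c*b,z] for a in(-half,half) for b in(-half,half)])
            d=proj(cam,C)-uv; r+=list(d[np.argmin((d**2).sum(1))])
        return r
    return min((least_squares(res,[*x0,t]) for t in np.linspace(0,1.5,7)),key=lambda s:s.cost)
E
python3 - <<'E'
from h import *
t,s=T["top"],T["side"]
bt=[(t,.04,u) for u in [(174.5,241.8),(235.9,216.8),(261.7,277.2),(199.8,302.7)]]
bs=[(s,.04,u) for u in [(262,270.75),(323,280.2),(305,320.7),(237.5,309.5)]]
x0=ray(t,(218,260),.04)[:2]
for o in(bt,bs,bt+bs):
    f=fitsq(.065,o,x0);print("block",f.x,f.cost)
print("lid",ray(t,(339.2,244.8),.12))
jt=[(t,.078,u) for u in [(331.3,227.3),(357.6,240.4),(317.6,257.1)]]
js=[(s,.078,u) for u in [(325.6,224),(339.6,237),(361.6,229.4)]]+[(s,0,u) for u in [(325.6,252),(338.6,264.4),(360,258)]]
x0=ray(t,(339,244.8),.12)[:2]
for o in(jt,js,jt+js):
    f=fitsq(.031,o,x0);print("jar",f.x,f.cost)
for n,uv,z in[("round",(443,280),.118),("tape",(314.5,362),.048),("yel",(363,198),.03),("wht",(343,306),.03),("bottletop",(471,121),.239)]: print(n,ray(t,uv,z))
E
```

```text
block [0.54304511 0.13921572 1.98515412] 0.8129509736631403
block [0.54434086 0.1370282  0.40447982] 0.2361255031045741
block [0.54331991 0.13852284 1.98107599] 2.234876298017256
lid [ 0.56372845 -0.09091635  0.12      ]
jar [ 0.56197091 -0.09212999 -0.40570302] 3.725016750534119
jar [ 0.56667694 -0.09662362 -0.40646019] 6.885896784869186
jar [ 0.56371827 -0.09322999  1.16739276] 15.896571017671807
round [ 0.50156892 -0.28103414  0.118     ]
tape [ 0.34871418 -0.04962439  0.048     ]
yel [ 0.67082944 -0.14402976  0.03      ]
wht [ 0.45564693 -0.10470964  0.03      ]
bottletop [ 0.76095378 -0.30477779  0.239     ]
```

```bash
cat >> h.py <<'E'
def rot(a):
    y=np.array([np.cos(a),np.sin(a),0]); x=np.array([0,0,-1.]); return R.from_matrix(np.c_[x,y,np.cross(x,y)]).as_rotvec()
def wristcam(manip):
    p=np.array(manip.get_position()); r=R.from_rotvec(manip.get_ee_rot()).as_matrix()
    c=manip.camera("wrist"); M=np.eye(4); M[:3,:3]=r; M[:3,3]=p
    return (c["fx"],c["cx"],c["cy"],M@c["mount"]),c["image"][:,:,::-1].copy()
E
python3 - <<'E'
from rig import manip
from h import *
print(rot(0), manip.get_ee_rot(), R.from_rotvec(manip.get_ee_rot()).as_matrix().round(3))
for n,p in[("jar",(.564,-.092,.2)),("blk",(.543,.1385,.2))]:
  for a in np.arange(-3,3.2,.5):
    q=manip.solve_ik(p,rot(a)); print(n,round(a,1),None if q is None else np.round(q,2))
E
```

```text
[ 1.20919958  1.20919958 -1.20919958] [ 2.05243463  0.32594726 -2.05273654] [[-0.     0.309 -0.951]
 [ 0.001 -0.951 -0.309]
 [-1.    -0.001 -0.   ]]
jar -3.0 None
jar -2.5 [-0.18  0.41  1.79 -0.    0.94  2.32]
jar -2.0 [-0.18  0.41  1.79 -0.    0.94  1.82]
jar -1.5 [-0.18  0.41  1.79 -0.    0.94  1.32]
jar -1.0 [-0.18  0.41  1.79  0.    0.94  0.82]
jar -0.5 [-0.18  0.41  1.79 -0.    0.94  0.32]
jar 0.0 [-0.18  0.41  1.79 -0.    0.94 -0.18]
jar 0.5 [-0.18  0.41  1.79 -0.    0.94 -0.68]
jar 1.0 [-0.18  0.41  1.79 -0.    0.94 -1.18]
jar 1.5 [-0.18  0.41  1.79 -0.    0.94 -1.68]
jar 2.0 [-0.18  0.41  1.79 -0.    0.94 -2.18]
jar 2.5 None
jar 3.0 None
blk -3.0 None
blk -2.5 None
blk -2.0 [ 0.23  0.4   1.81 -0.    0.93  2.23]
blk -1.5 [ 0.23  0.4   1.81 -0.    0.93  1.73]
blk -1.0 [0.23 0.4  1.81 0.   0.93 1.23]
blk -0.5 [ 0.23  0.4   1.81 -0.    0.93  0.73]
blk 0.0 [ 0.23  0.4   1.81 -0.    0.93  0.23]
blk 0.5 [ 0.23  0.4   1.81 -0.    0.93 -0.27]
blk 1.0 [ 0.23  0.4   1.81  0.    0.93 -0.77]
blk 1.5 [ 0.23  0.4   1.81 -0.    0.93 -1.27]
blk 2.0 [ 0.23  0.4   1.81 -0.    0.93 -1.77]
blk 2.5 [ 0.23  0.4   1.81 -0.    0.93 -2.27]
blk 3.0 None
```

Run:
```python
from rig import manip
from h import *
for n,p,a in[("jar",(.564,-.092,.30),-1.4),("blk",(.5433,.1385,.26),-.6)]:
    manip.move_to(p,rot(a)); cam,im=wristcam(manip); cv2.imwrite(f"pics/w_{n}.png",im); np.save(f"{n}.npy",np.array([cam[0],cam[1],cam[2],*cam[3].ravel()]))
print(manip.get_time())
```

```text
3.425
```

View pics/w_jar.png

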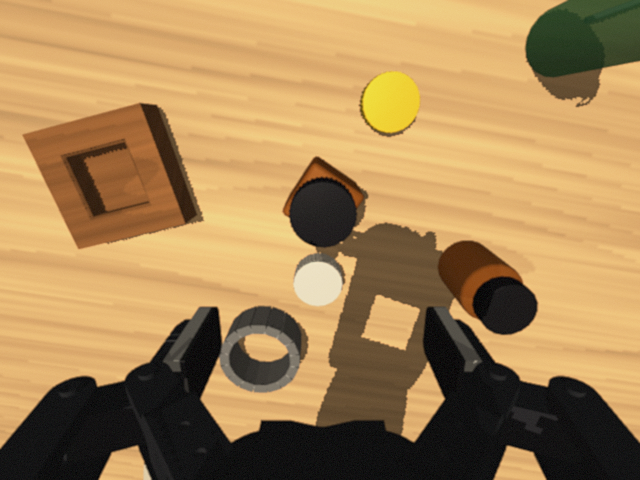

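View pics/w_blk.png

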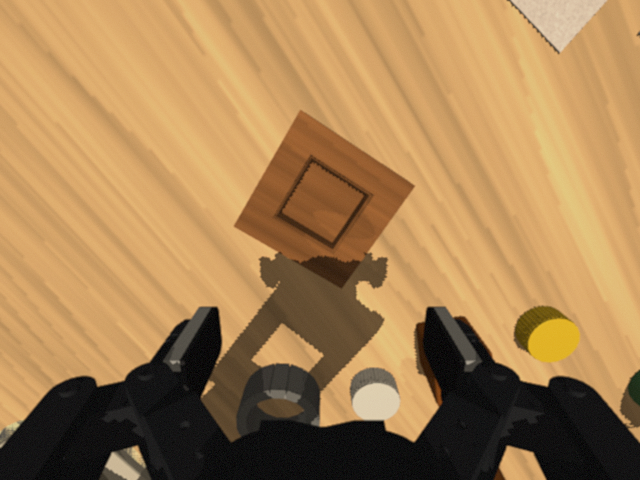

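The wrist views show the block's top corners at about (301,110), (414,186), (344,287) and (235,226), and the lid centre at about (323,211) in the jar view. I'll zoom in on both for better picks.

Run:
```python
import cv2,numpy as np
b=cv2.imread("pics/w_blk.png")[100:300,225:425]; j=cv2.imread("pics/w_jar.png")[150:250,275:375]
cv2.imwrite("pics/wc.png",np.hstack([cv2.resize(b,(400,400),interpolation=2),cv2.resize(j,(400,400),interpolation=2)]))
```

```text
(no output)
```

View pics/wc.png

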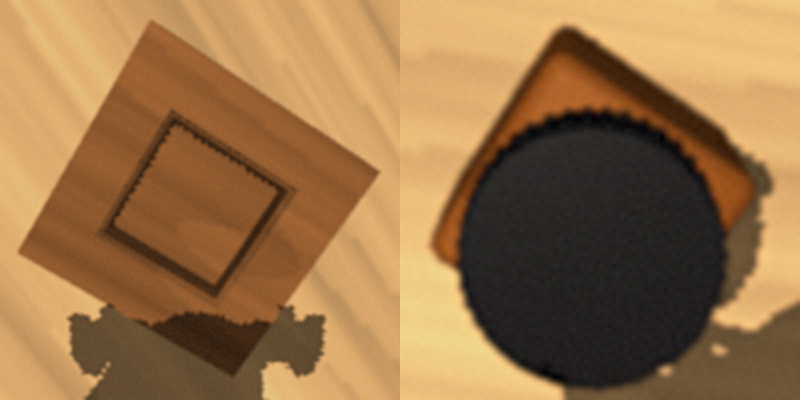

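Run:
```python
from h import *
def ld(n):
    v=np.load(n+".npy"); return (v[0],v[1],v[2],v[3:].reshape(4,4))
b,j=ld("blk"),ld("jar")
ob=[(b,.04,u) for u in[(301,110),(414.5,186),(342.5,288),(234.5,226)]]
f=fitsq(.065,ob,(.543,.1385));print(f.x,f.x[2]%(np.pi/2),f.cost,np.round(f.fun,1))
op=[(b,.04,u) for u in[(311.5,155),(373,194.5),(333.5,248.5),(276,216)]]
f=fitsq(.0355,op,(.543,.1385));print(f.x,f.x[2]%(np.pi/2),f.cost,np.round(f.fun,1))
print("lid",ray(j,(323.25,213.75),.12))
oj=[(j,.078,u) for u in[(316.75,157.5),(363,197),(283.5,212)]]
f=fitsq(.031,oj,(.564,-.092));print(f.x,(f.x[2]+.8)%(np.pi/2)-.8,f.cost,np.round(f.fun,1))
```

```text
[0.54662406 0.13807368 1.97903853] 0.4082422025766823 2.5854756471122253 [-0.4 -0.6  1.6 -0.2 -0.2  0.9 -1.   0.4]
[0.54789125 0.13925517 0.40948114] 0.40948114229618493 8.680443281441363 [ 0.1 -1.3  0.9 -1.   0.9  3.  -1.9 -0.1]
lid [ 0.56952043 -0.0933747   0.12      ]
[ 0.5688584  -0.09383238  1.12755427] -0.4432420585559562 19.572789188293715 [-1.1  1.6  4.7 -0.7 -3.6 -0.8]
```

Run:
```python
from rig import manip
from h import *
c=[.567,-.093]
manip.move_to((*c,.20),rot(.17)); manip.servo_line((*c,.109))
print(manip.get_contact_force())
manip.command_gripper(.0,20); print("w",manip.get_width(),manip.get_contact_force())
manip.command_gripper(.085)
manip.servo_line((*c,.15)); manip.move_to((*c,.15),rot(-1.4)); manip.servo_line((*c,.109))
manip.command_gripper(.0,20); print("w",manip.get_width(),manip.get_contact_force(),manip.get_position(),manip.get_time())
for n in("side","top"): cv2.imwrite(f"pics/{n}1.png",manip.camera(n)["image"][:,:,::-1])
cam,im=wristcam(manip); cv2.imwrite("pics/w1.png",im)
```

```text
[0.25599107 0.18340741 1.19967965]
w 0.05897662198659 [-1.31075803  0.16929361  6.27815619]
w 0.05913244605435893 [-1.99705642 -0.20119899  7.02536067] [ 0.56751164 -0.09311431  0.11003228] 8.6167
```

View pics/side1.png

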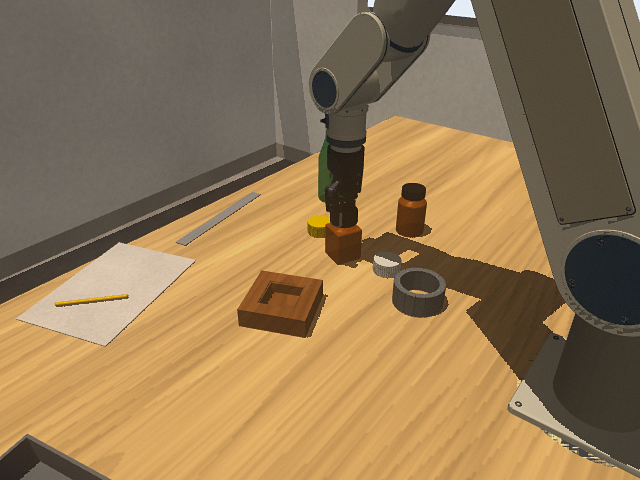

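View pics/w1.png

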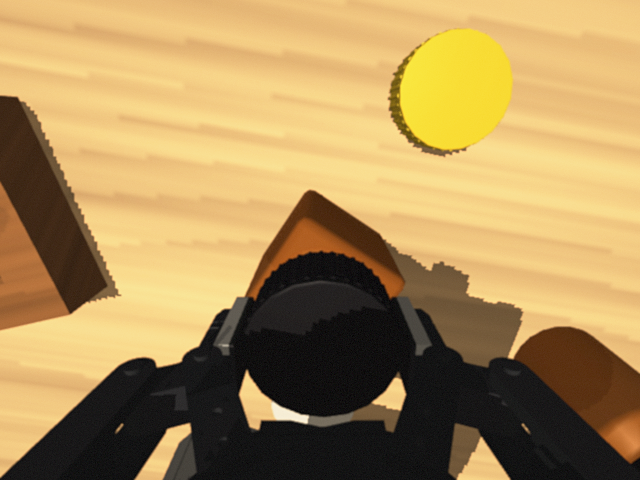

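Run:
```python
from rig import manip
from h import *
cam,im=wristcam(manip); c=np.array(manip.get_position())[:2]
cv2.imwrite("pics/w1c.png",cv2.resize(im[180:430,220:430],None,fx=2.4,fy=2.4,interpolation=2))
print("lid top pred",proj(cam,[[*c,.12]]))
a=np.linspace(0,6.28,200)
e=proj(cam,np.c_[c[0]+.03*np.cos(a),c[1]+.03*np.sin(a),0*a+.12]); print("bbox",e.min(0),e.max(0))
for u in[(311,191),(405,285)]:
    d=ray(cam,u,.078)[:2]-c; print(d,np.hypot(*d),(np.arctan2(d[1],d[0])-np.pi/4+.8)%(np.pi/2)-.8)
```

```text
lid top pred [[320.28312415 356.84530002]]
bbox [238.50982289 282.63167163] [402.06234641 421.01207979]
[0.05210598 0.013237  ] 0.05376105435841531 -0.536620879227788
[ 0.01547129 -0.03773922] 0.04078736942319112 -0.396341543888755
```

View pics/w1c.png

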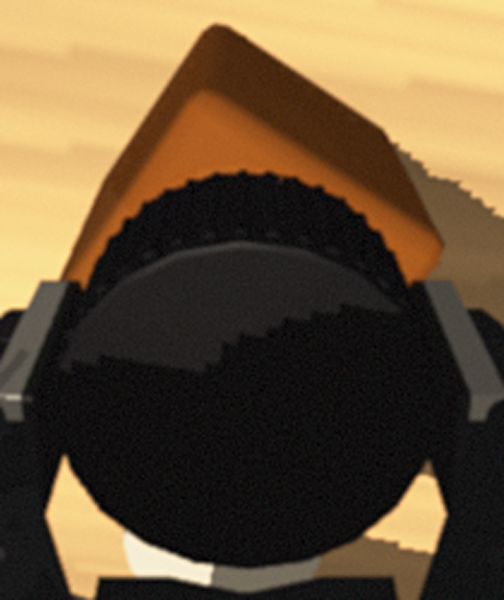

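Run:
```python
from rig import manip
from h import *
cam,im=wristcam(manip); c=np.array(manip.get_position())[:2]
o=[(cam,.078,(305.4,218.3)),(cam,0,(310.4,190.4)),(cam,.078,(403.5,284)),(cam,0,(381,234))]
for _,z,u in o:
    d=ray(cam,u,z)[:2]-c; print(d,np.hypot(*d),(np.arctan2(d[1],d[0])-np.pi/4+.8)%(np.pi/2)-.8)
f=fitsq(.031,o,c);print(f.x,(f.x[2]+.8)%(np.pi/2)-.8,f.fun.round(1),c)
```

```text
[0.03960047 0.01370024] 0.04190338453813598 -0.4523255414082633
[0.0374878  0.01362446] 0.0398868583891824 -0.43680302358332557
[ 0.01582945 -0.03693031] 0.04017983928755247 -0.380456592638154
[ 0.01614154 -0.03856756] 0.04180916285760045 -0.3890236496290096
[ 0.56646824 -0.09235717  1.14182941] -0.42896691795548203 [-5.  -1.8 -3.  -4.4  6.2  4.1  1.9  3. ] [ 0.56752772 -0.0930838 ]
```

Run:
```python
from rig import manip
from h import *
manip.command_gripper(.0,70)
c=np.array(manip.get_position())
manip.servo_line((c[0],c[1],.22)); print(manip.get_contact_force(),manip.get_width())
manip.move_to((.545,.1383,.22),rot(-.582)); manip.servo_line((.545,.1383,.168)); manip.hold(.3)
print(manip.get_position(),manip.get_time(),manip.get_contact_force())
cam,im=wristcam(manip); cv2.imwrite("pics/w2.png",im[100:400,150:490])
cv2.imwrite("pics/w2.png",cv2.resize(im[60:360,150:490],None,fx=2,fy=2,interpolation=2)); np.save("w2.npy",np.array([cam[0],cam[1],cam[2],*cam[3].ravel()]))
s=manip.camera("side")["image"][:,:,::-1]; cv2.imwrite("pics/s2.png",cv2.resize(s[180:350,200:360],None,fx=3.5,fy=3.5,interpolation=2))
t=manip.camera("top")["image"][:,:,::-1]; cv2.imwrite("pics/t2.png",cv2.resize(t[190:330,160:300],None,fx=4,fy=4,interpolation=2))
```

```text
[-1.15270206  0.76170238 -5.35050523] 0.05758886458747768
[0.54541441 0.13834462 0.16886438] 11.7 [ 0.31722358  0.26951022 -4.36831536]
```

View pics/w2.png

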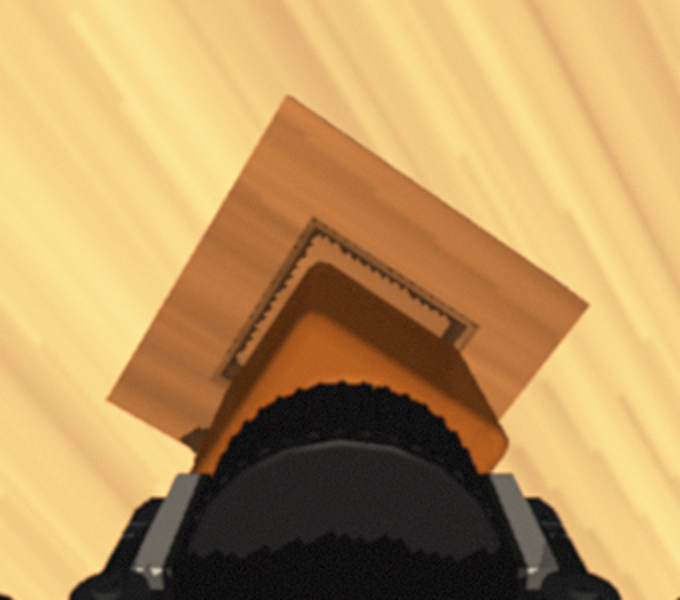

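View pics/s2.png

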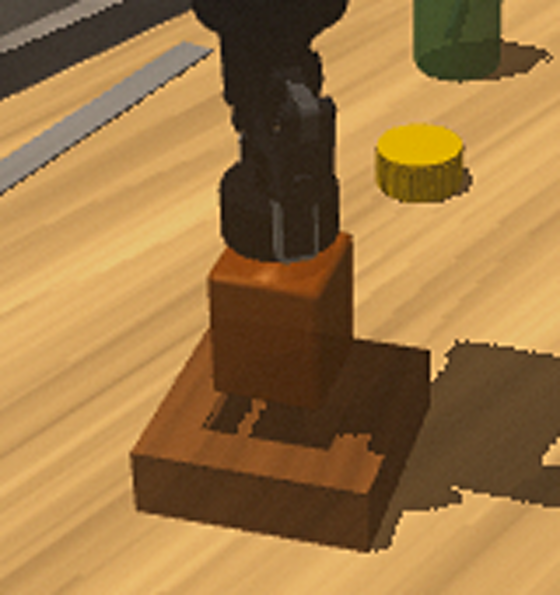

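Run:
```python
from h import *
v=np.load("w2.npy"); cam=(v[0],v[1],v[2],v[3:].reshape(4,4))
w=lambda u:(u[0]/2+150,u[1]/2+60)
o=[(cam,.04,w(u)) for u in[(288,96),(589,304),(108,400)]]
f=fitsq(.065,o,(.545,.138));print("blk",f.x,f.x[2]%(np.pi/2),f.fun.round(1))
P=[ray(cam,w(u),.04) for u in[(288,96),(589,304),(108,400)]]; print(np.array(P).round(4)); 
for i in(1,2): d=(P[i]-P[0])[:2]; print(np.hypot(*d),np.arctan2(d[1],d[0])%(np.pi/2))
print("pocket corner",ray(cam,w((315,218)),.04))
zb=.059
A,B=[ray(cam,w(u),zb)[:2] for u in[(321,261),(458,346)]]; d=B-A
print("jar bottom corners",A,B,np.hypot(*d),np.arctan2(d[1],d[0])%(np.pi/2))
S,Q=[ray(cam,w(u),zb+.078)[:2] for u in[(305,310),(508,440)]]; d=Q-S
print("jar shoulder corners",S,Q,np.hypot(*d),np.arctan2(d[1],d[0])%(np.pi/2))
```

```text
blk [0.5464191  0.13796469 1.97948702] 0.4086906963898582 [-0.6 -0.7  1.9  0.5 -1.3  0.7]
[[0.5803 0.2229 0.04  ]
 [0.631  0.1053 0.04  ]
 [0.4621 0.1717 0.04  ]]
0.12806249431324693 0.40637234774957287
0.12886176602628996 0.40868752545607334
pocket corner [0.56548941 0.18503945 0.04      ]
jar bottom corners [0.56130155 0.17401173] [0.58397248 0.12424841] 0.0546841768657317 0.42748049856864867
jar shoulder corners [0.56241104 0.17763441] [0.58450165 0.125471  ] 0.056648178440818306 0.40058989665889566
```

View pics/t2.png

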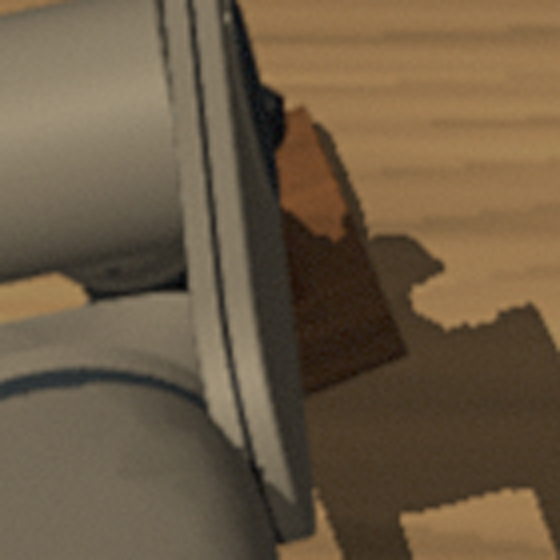

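Run:
```python
from rig import manip
from h import *
x,y=.5462,.1381
manip.servo_line((x,y,.152),rate=.05)
for z in np.arange(.149,.1235,-.003):
    manip.servo_line((x,y,z),rate=.03); F=np.array(manip.get_contact_force()); print(round(z,4),np.array(manip.get_position()).round(4),F.round(1),np.array(manip.get_torque()).round(2))
    if F[2]>8 or np.hypot(*F[:2])>8: break
print(manip.get_time())
cam,im=wristcam(manip); cv2.imwrite("pics/w3.png",cv2.resize(im[60:360,150:490],None,fx=2,fy=2,interpolation=2))
s=manip.camera("side")["image"][:,:,::-1]; cv2.imwrite("pics/s3.png",cv2.resize(s[180:350,200:360],None,fx=3.5,fy=3.5,interpolation=2))
```

```text
0.149 [0.5465 0.1381 0.1496] [-1.9 -0.7  2.5] [-0.12  0.22 -0.01]
0.146 [0.5475 0.1383 0.1491] [-8.  -4.2 26. ] [-0.35  1.14  0.04]
12.825
```

View pics/w3.png

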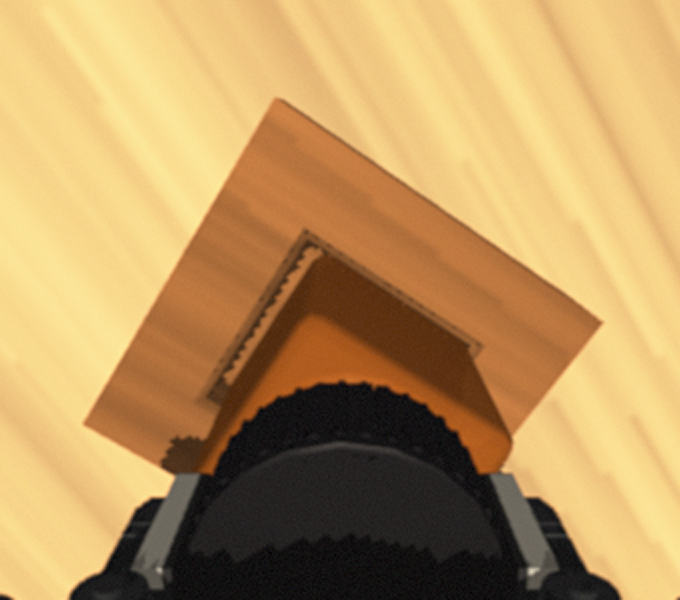

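View pics/s3.png

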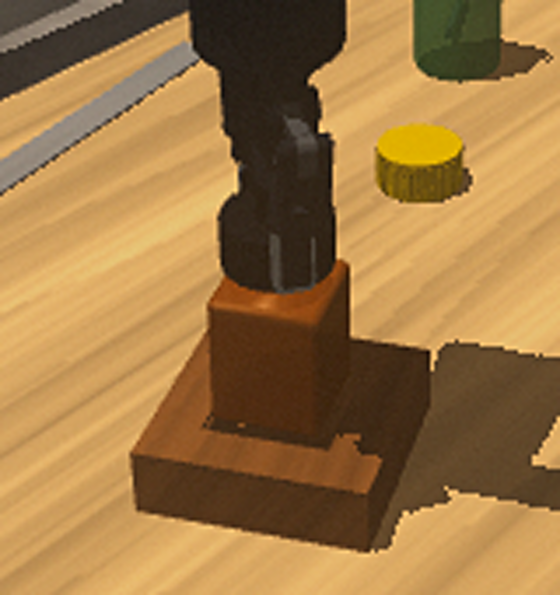

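The jar has landed on the rim. It is flush against the pocket's far edge, roughly (305,232)–(480,348) in the crop, with a gap along the left edge, so I'll back up and measure that gap.

Run:
```python
from rig import manip
from h import *
manip.servo_line((.5462,.1381,.1525),rate=.05); manip.hold(.2)
print(manip.get_position(),manip.get_contact_force())
cam,im=wristcam(manip); cv2.imwrite("pics/w4.png",cv2.resize(im[160:300,240:410],None,fx=4.7,fy=4.2,interpolation=2) if 0 else cv2.resize(im[165:305,240:410],None,fx=4,fy=4,interpolation=2)); np.save("w4.npy",np.array([cam[0],cam[1],cam[2],*cam[3].ravel()]))
```

```text
[0.54573609 0.1380279  0.15173605] [-0.38054338  0.13023233 -4.75410462]
```

View pics/w4.png

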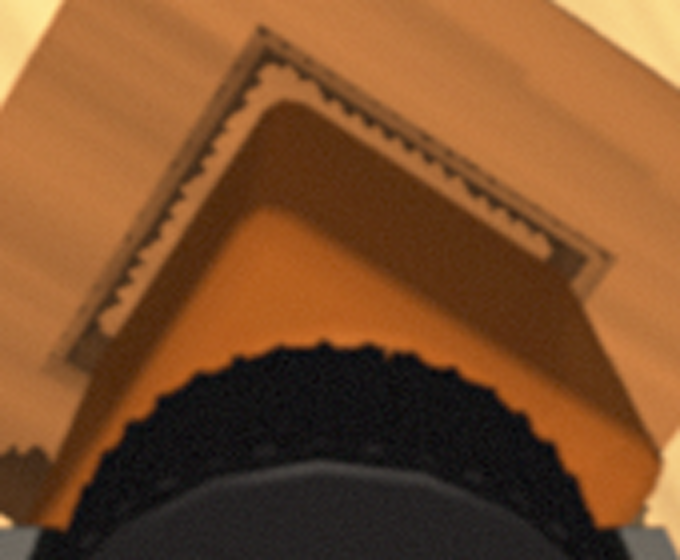

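Run:
```python
from h import *
v=np.load("w4.npy"); cam=(v[0],v[1],v[2],v[3:].reshape(4,4))
w=lambda u:(u[0]/4+240,u[1]/4+165)
t=.409; n=np.array([np.cos(t),np.sin(t)]); l=np.array([-n[1],n[0]])
for name,z,pts in[("pocket",.04,[(262,28),(612,260),(50,365)]),("jar far",.042,[(310,103),(555,262)]),("jar left",.042,[(258,135),(120,340)])]:
    P=np.array([ray(cam,w(u),z)[:2] for u in pts])-[.5457,.1380]
    print(name,"n",(P@n*1e3).round(1),"l",(P@l*1e3).round(1))
    d=P[1]-P[0]; print(np.arctan2(d[1],d[0])%(np.pi/2),np.hypot(*d))
```

```text
pocket n [ 36.6  36.2 -33.3] l [ 35.6 -35.5  35.3]
0.40359671653772833 0.07106050367391974
jar far n [30.9 30.9] l [ 22.6 -26.9]
0.4089310185395949 0.049513869831357686
jar left n [ 21.8 -21.7] l [26.8 27.5]
0.3933916123458854 0.04347104423021284
```

Run:
```python
from h import *
v=np.load("w4.npy"); cam=(v[0],v[1],v[2],v[3:].reshape(4,4))
w=lambda u:(u[0]/4+240,u[1]/4+165)
t=.409; n=np.array([np.cos(t),np.sin(t)]); l=np.array([-n[1],n[0]])
c=np.array([.5457,.1380])
for name,z,pts in[("sh far",.120,[(320,230),(560,375)]),("sh left",.120,[(235,240),(130,390)]),("bot right end",.042,[(575,290)]),("sh right end",.12,[(660,465)])]:
    P=np.array([ray(cam,w(u),z)[:2] for u in pts])-c
    print(name,"n",(P@n*1e3).round(1),"l",(P@l*1e3).round(1))
# overlay model
from rig import manip
cam2,im=wristcam(manip)
big=cv2.resize(im[100:380,200:440],None,fx=3,fy=2,interpolation=2) if 0 else cv2.resize(im,None,fx=3,fy=3,interpolation=2)
def sq(h,z,o,yaw):
    C=np.array([[a*h,b*h] for a,b in((-1,-1),(1,-1),(1,1),(-1,1))])@np.array([[np.cos(yaw),np.sin(yaw)],[-np.sin(yaw),np.cos(yaw)]])+o
    return (proj(cam2,np.c_[C,np.full(4,z)])*3+1).astype(np.int32)
for h,z,o,col in[(.065,.04,c+.0012*n,(255,0,0)),(.0335,.04,c+.0012*n,(255,255,0)),(.031,.042,c,(0,255,0)),(.031,.12,c,(0,0,255))]:
    cv2.polylines(big,[sq(h,z,o,t)],True,col,1)
a=np.linspace(0,6.3,80)
for z in(.132,.162): cv2.polylines(big,[(proj(cam2,np.c_[c[0]+.03*np.cos(a),c[1]+.03*np.sin(a),0*a+z])*3+1).astype(np.int32)],True,(255,0,255),1)
cv2.imwrite("pics/ov.png",big[300:900,570:1370][:, :800])
```

```text
sh far n [32.6 33.2] l [ 21.  -11.5]
sh left n [26.4  4.5] l [28.3 28.9]
bot right end n [28.7] l [-32.7]
sh right end n [30.5] l [-28.]
```

View pics/ov.png

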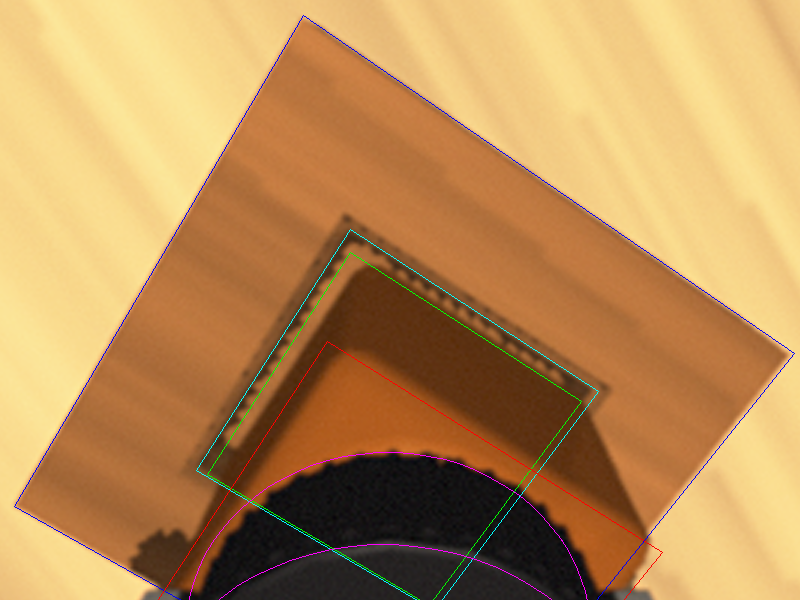

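Run:
```python
from rig import manip
from h import *
im=manip.camera("side")["image"][:,:,::-1]; s=T["side"]; K=5; x0,y0=225,210
big=cv2.resize(im[y0:y0+120,x0:x0+120],None,fx=K,fy=K,interpolation=2); raw=big.copy()
t=.409; n=np.array([np.cos(t),np.sin(t)]); l=np.array([-n[1],n[0]]); c=np.array([.5457,.1380])
def sq(h,z,o,yaw):
    C=np.array([[a*h,b*h] for a,b in((-1,-1),(1,-1),(1,1),(-1,1))])@np.array([[np.cos(yaw),np.sin(yaw)],[-np.sin(yaw),np.cos(yaw)]])+o
    return ((proj(s,np.c_[C,np.full(4,z)])-[x0,y0]+.5)*K).astype(np.int32)
for h,z,o,col in[(.065,.04,c+.0012*n,(255,0,0)),(.0335,.04,c+.0012*n,(255,255,0)),(.031,.042,c,(0,255,0)),(.031,.12,c,(0,0,255))]:
    cv2.polylines(big,[sq(h,z,o,t)],True,col,1)
cv2.imwrite("pics/ovs.png",big); cv2.imwrite("pics/ovs_raw.png",raw)
```

```text
(no output)
```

View pics/ovs.png

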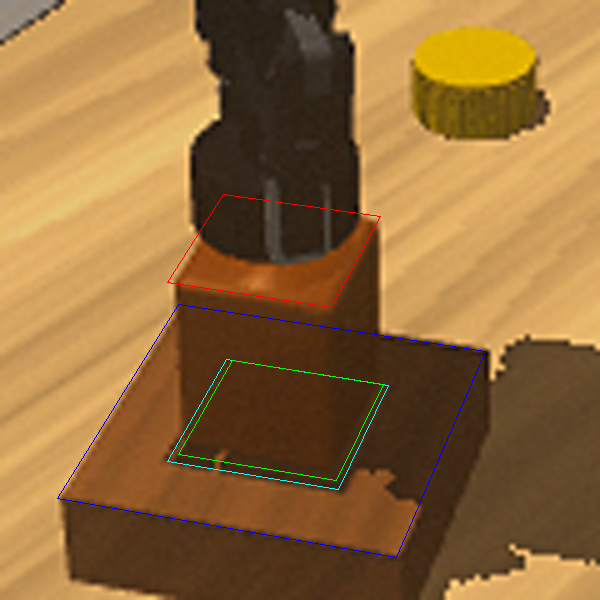

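View pics/ovs_raw.png

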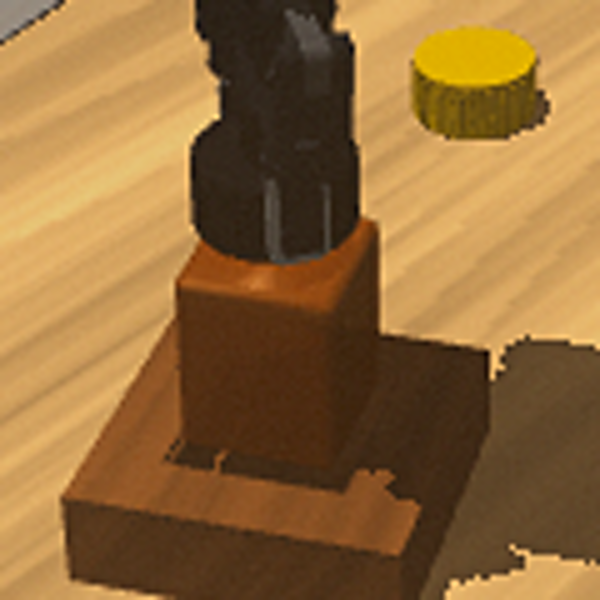

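Run:
```python
import cv2,numpy as np
a=cv2.imread("pics/ovs_raw.png")[260:500,150:400].astype(float)
a=np.clip((a/255)**.5*300-30,0,255).astype(np.uint8)
cv2.imwrite("pics/ovs2.png",cv2.resize(a,None,fx=2.4,fy=2.4,interpolation=2))
```

```text
(no output)
```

View pics/ovs2.png

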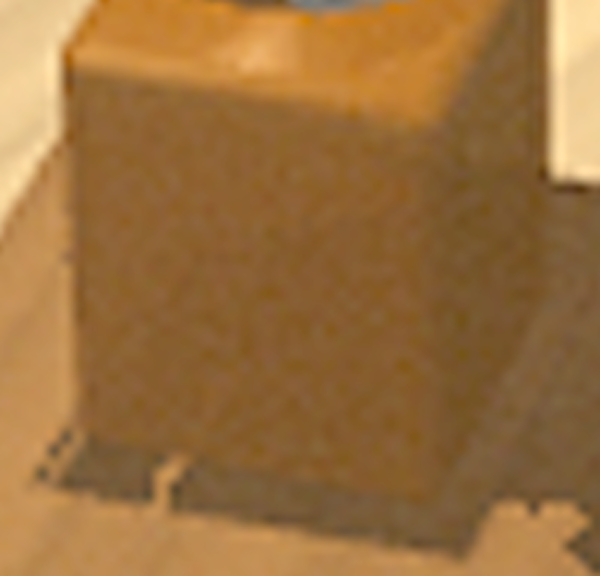

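```bash
cat >> h.py <<'E'
t0=.409; N=np.array([np.cos(t0),np.sin(t0)]); L=np.array([-N[1],N[0]])
def probe(manip,xy,z0=.152,z1=.1235,lim=6,step=.002):
    manip.servo_line((*xy,z0),rate=.08); F0=np.array(manip.get_contact_force()); F0[2]=-4.6
    for z in np.arange(z0-step,z1,-step):
        manip.servo_line((*xy,z),rate=.04); F=np.array(manip.get_contact_force())-F0
        if F[2]>lim or np.hypot(*F[:2])>lim: break
    p=np.array(manip.get_position())
    print("cmd",np.round(xy,4),"z",round(z,4),"pos",p.round(4),"F n,l,z",(F[:2]@N).round(1),(F[:2]@L).round(1),F[2].round(1),"t",manip.get_time())
    return z,F
E
python3 - <<'E'
from rig import manip
from h import *
xy=np.array([.5462,.1381])-.002*N+.0005*L
for k in range(3):
    z,F=probe(manip,xy)
    if z<.127: break
    if z<.145: 
        break
    xy=xy+(-.001 if F[:2]@N<0 else .001)*N
E
```

```text
cmd [0.5442 0.1378] z 0.124 pos [0.5448 0.1379 0.1253] F n,l,z -2.6 1.7 14.3 t 17.3083
```

Run:
```python
from rig import manip
from h import *
manip.servo_line((.5444,.1378,.1255),rate=.03); manip.hold(.4); print(manip.get_position(),manip.get_contact_force(),manip.get_width(),manip.get_time())
im=manip.camera("side")["image"][:,:,::-1]; a=cv2.resize(im[190:330,225:345],None,fx=4,fy=4,interpolation=2).astype(float)
cam,w=wristcam(manip); b=cv2.resize(w[120:260,230:430],None,fx=2.0,fy=4,interpolation=2) if 0 else cv2.resize(w[120:330,240:420],(480,560),interpolation=2)
cv2.imwrite("pics/s5.png",np.hstack([np.clip((a/255)**.6*290,0,255).astype(np.uint8)[:,:320*3//2][:,80:400],b]))
```

```text
[0.54454206 0.13780954 0.12548147] [ 0.96896849 -0.42321184 -0.14924989] 0.05745854130689524 17.9583
```

View pics/s5.png

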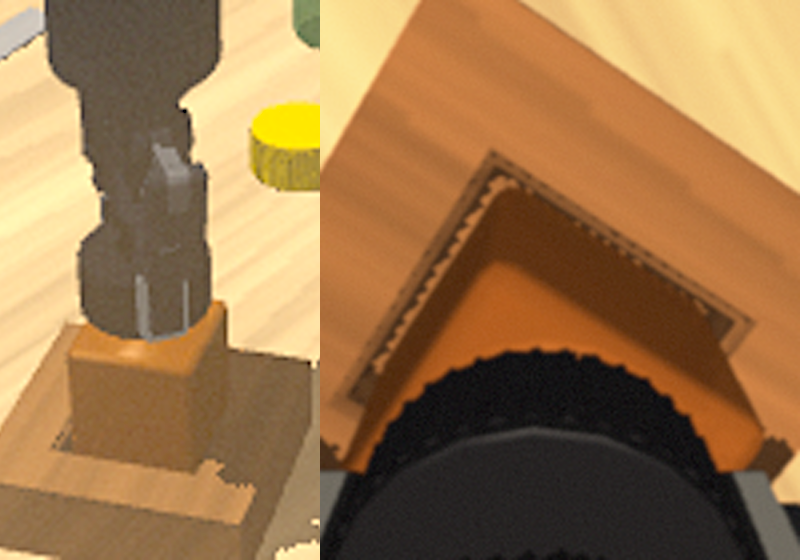

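The jar sits inside the pocket with small gaps on the visible sides, and the contact height matches the floor (underside about 15 mm up). Now I'll unscrew the lid.

Run:
```python
from rig import manip
from h import *
manip.command_gripper(.0,100); 
p=(.5444,.1378,.1255)
for d in(.2,.5,.8,1.1,1.4,1.75):
    manip.move_to(p,rot(-.582+d)); F=np.array(manip.get_contact_force()); print(d,np.array(manip.get_position()).round(4),F.round(1),np.array(manip.get_torque()).round(2),round(manip.get_joint_positions()[5],2),round(manip.get_width(),4))
manip.hold(.2);print(manip.get_time(),manip.get_torque())
im=manip.camera("side")["image"][:,:,::-1]; a=cv2.resize(im[190:330,245:325],None,fx=4,fy=4,interpolation=2)
cam,w=wristcam(manip); b=cv2.resize(w[:,120:520],(467,560),interpolation=2)
cv2.imwrite("pics/s6.png",np.hstack([a,b]))
```

```text
0.2 [0.5437 0.138  0.1256] [-3.1  1.7  4.9] [ 0.21  0.58 -0.22] 0.61 0.0574
0.5 [0.5432 0.1378 0.1256] [-3.6  0.9  6.2] [ 0.06  0.78 -0.37] 0.31 0.0573
0.8 [0.5429 0.1376 0.1256] [-6.5 -1.7  8.3] [-0.15  0.97 -0.38] 0.01 0.0575
1.1 [0.5429 0.1373 0.1256] [-5.8 -2.8  9.6] [-0.38  1.06 -0.44] -0.29 0.0572
1.4 [0.543  0.137  0.1257] [-5.  -4.3  9.7] [-0.73  0.9  -0.44] -0.59 0.0576
1.75 [0.5434 0.1372 0.1257] [-4.7 -2.5  9.3] [-0.54  0.82 -0.37] -0.94 0.0575
20.775 [-0.51566098  0.57951419 -0.43714812]
```

View pics/s6.png

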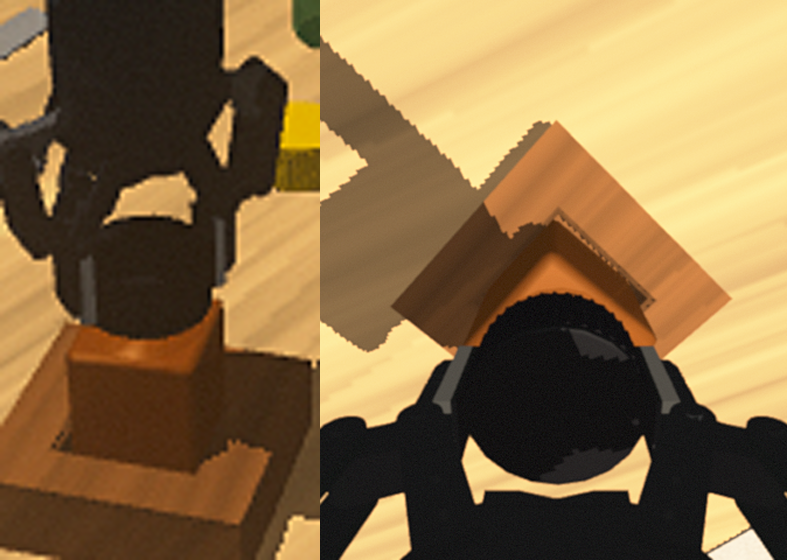

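Run:
```python
from rig import manip
from h import *
a=rot(-.582+1.75)
for z in(.1275,.131,.136,.146,.1625):
    manip.servo_line((.5436,.1375,z),a,rate=.04); print(np.array(manip.get_position()).round(4),np.array(manip.get_contact_force()).round(2))
manip.hold(.3);print(manip.get_time(),manip.get_width(),manip.get_contact_force(),manip.get_position())
im=manip.camera("side")["image"][:,:,::-1]; b=cv2.resize(im[170:310,235:335],None,fx=4,fy=4,interpolation=2)
cam,w=wristcam(manip); c=cv2.resize(w[60:480,170:470],(400,560),interpolation=2)
cv2.imwrite("pics/s7.png",np.hstack([b,c]))
```

```text
[0.5432 0.1375 0.1273] [-2.28  1.14  0.31]
[0.5441 0.1376 0.1312] [-0.62 -0.15 -0.9 ]
[0.5439 0.1376 0.1364] [ 0.16 -0.69 -0.71]
[0.5438 0.1375 0.1464] [ 0.74 -0.95 -0.7 ]
[0.5437 0.1375 0.1627] [-0.32  1.03 -0.71]
22.9167 0.05715407253011536 [ 0.37231147 -0.21631554 -0.50067982] [0.54347827 0.13748236 0.16228704]
```

View pics/s7.png

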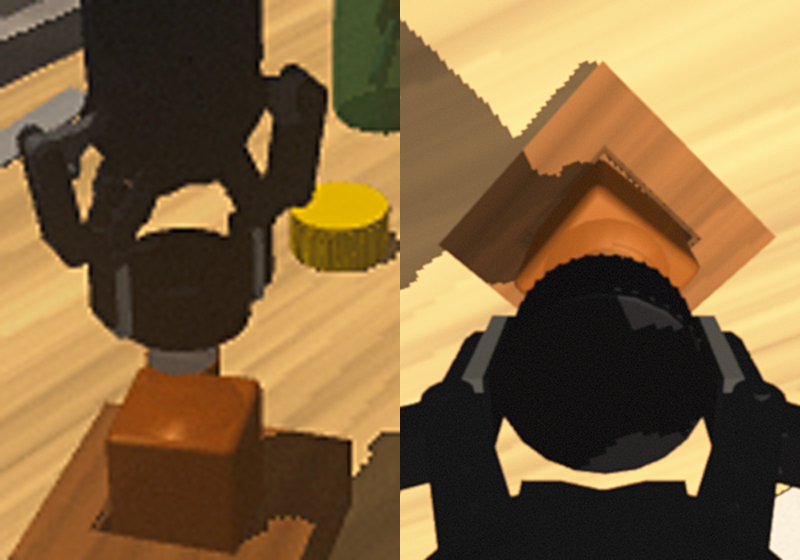

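Run:
```python
from rig import manip
print(manip.get_joint_vel(),manip.get_width(),manip.get_time()); manip.sign_off()
```

```text
[-0.00160757 -0.00047088 -0.00102794 -0.00036547 -0.00065703  0.00028283] 0.057412586466468137 23.0167
the job is handed in; nothing more can be done
```

The square jar is standing in the block's pocket, its lid is unscrewed and lifted off, and the job is handed in at 23 s of the 50 s allowed. `sign_off` gives no verdict, so the checks below are my own.

- **Seating:** I gripped the jar by its lid, turned it about 0.82 rad to line up with the pocket and lowered it in. The first attempt landed on the pocket's rim with about 26 N, so I backed off and shifted about 2 mm. On the second attempt it went down until the underside was about 15 mm above the bench, which is the pocket floor. My corner measurements of the jar disagreed by up to about 4 mm, so I judged seating by that contact height and the pictures.
- **Unscrewing:** I turned the lid 1.75 rad anticlockwise. The thread resisted with about 0.4 N m, and the jar's square body stayed put in the pocket.
- **Lifting:** I raised the lid about 37 mm, which puts its lower edge about 21 mm above the jar's mouth by calculation.
- **Last checks:** The tool carried only about 0.5–0.7 N, roughly the weight of the lid alone. The grip opening was steady at 57 mm with the grip set to 100 N, and the arm was still. The final pictures show the jar in its pocket, its neck bare, and the lid level above it.

I never reached for the round jar, the bottle or the tape. I did not measure their positions again at the end.

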